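Twist the crucible home in its cradle

TASK

Seat the straight-sided crucible in the casting cradle: start it upright in the cradle's mouth with its two ears at least an eighth of a turn away from the cradle's two pointer fins, then press and twist it down past the snug ribs until it sits fully home on the cradle's floor with its ears in line with the fins. Then let go of it, and leave the two flared mixing cups standing where they are.

Things in the scene. Friction and masses are not known exactly. Their poses are not given: they have to be found in the camera images.
- crucible: loose dark straight round crucible, 40 mm across, 72 mm tall, open (bowl 34 deep, wall 4), 0.13 kg; foot tapers to 34 mm over the lowest 9 mm. Two ears along its own +x and -x reach 32 mm from the axis, 10 mm wide, 34 to 41 mm above the underside; plain round above them, gripped at any yaw. Either ear may meet either fin. Origin: centre of underside, z up
- cradle: aluminium holder fixed to the bench, place and yaw vary: base plate 112 mm across, 10 thick; round collar 68 mm across, top 44 mm above the bench, mouth flaring from 46 mm bore (36 mm up) to 59 mm at the top. Two upright pointer fins outside the collar along its own +x and -x, 35 to 49 mm from the axis, 8 wide, tops 39 mm up. Origin: centre of underside, on the bench, z up
- socket (a point): centre of the cradle's socket floor, 15 mm above the bench. Four sprung round-topped ribs inside leave 38 mm and give way: the crucible's underside meets them about 25 mm above the bench; the last 10 mm are snug. Pressing straight takes about 20 N, turning as it sinks about 15 N and less; grip it firmly (about 60 N). Friction then holds it. Seated: underside 15 mm, rim 87 mm above the bench
- mix_cup_1: bystander: flared mixing cup with a narrow waist, 52 mm across the rim, 50 mm tall, loose; origin: centre of the underside. Leave it alone
- mix_cup_2: bystander: larger dark flared mixing cup with a narrow waist, 67 mm across the rim, 56 mm tall, loose; origin: centre of the underside. Leave it alone

How it is judged (in metres and radians):
On the way:
1. the crucible's foot is upright in the cradle's mouth, at least 6 mm below the rim, with its ears still more than 30 degrees off the fins (horizontal distance between crucible and cradle below 0.012 m and z of crucible in the frame of cradle below 0.038 m and angle between crucible's own z axis and vertical below 0.2 rad and angle between the x axis of crucible and the x axis of cradle, either way round above 0.52 rad), for 0.1 s.
At the end, for the whole second after the job is handed in: The crucible rests at the bottom of the cradle (underside within 4 mm of the socket floor, centred within 8 mm, tilt under 7 degrees), its ears within 15 degrees of the line of the fins, at rest; both mixing cups still upright and within 30 mm of where they stood (horizontal distance between crucible and cradle below 0.008 m and z of crucible in the frame of cradle below 0.019 m and angle between crucible's own z axis and vertical below 0.12 rad and angle between the x axis of crucible and the x axis of cradle, either way round below 0.262 rad and linear speed of crucible below 0.02 m/s and distance of each of mix_cup_1, mix_cup_2 from where it was at the start of the episode below 0.03 m and angle between each of mix_cup_1, mix_cup_2's own z axis and vertical below 0.2 rad); the robot touches nothing.
It fails at once if a mixing cup was moved more than 30 mm or knocked over (distance of any of mix_cup_1, mix_cup_2 from where it was at the start of the episode above 0.03 m or angle between any of mix_cup_1, mix_cup_2's own z axis and vertical above 0.7 rad).
It also fails if it takes over 38 s, if anything falls off the work surface, if the arm or the gripper's body presses on something with over 40 N, if the wrist force passes 120 N, or if a joint passes its speed limit or range.

ROBOT

A 6-joint arm with a two-finger parallel gripper is mounted at the origin on a cart in front of the work surface, level with it; the furniture and walls round the work are solid. World frame = base frame: x ahead of the robot, y to its left, z up, the work surface at z = 0. Lengths are in m, angles in degrees, forces in N, time in s.
With the tool pointing down it reaches from about 0.325 to 1 m from the base axis. Payload 5.1 kg.
Tool frame: the origin (TCP) lies midway between the tips of the shut fingers; the grasp point (between the pads) lies 19 mm behind it; z points along the fingers, y is the direction in which the jaws open and shut (so a half turn about z gives the same grasp; the last joint's range is limited). The gripper opens to 85 mm and grips with 20 to 120 N. Pads are 22 mm wide; open, the fingers measure 114 mm over their backs; the gripper's body (76 mm by 85 mm) begins 54 mm behind the grasp point. The pads swing forward as they close: fully open they stand 13 mm farther back than shut.
Start: joints at [-68.216, 7.093, 94.555, -0, 78.352, -4.733], TCP at [0.29, -0.582, 0.231] pointing down, gripper open.
Joint ranges: [-149.61, 149.61], [-58.7, 133.49], [1.44, 155.28], [-77.14, 257.14], [18.33, 153.61], [-166.67, 166.67]. Speed limits (degrees/s): [147.25, 147.25, 180, 180, 180, 180].

INTERFACE

Orientations are given as [roll, pitch, yaw] about the fixed x, y, z axes, in that order (R = Rz(yaw) Ry(pitch) Rx(roll)).
In Python, from cell import arm, viewer, finish_job gives the robot as it stands.
- The arm moves only by the shell command python3 -m crank 'ROWS' [FORCE]. ROWS is JSON, a list of rows, each a list of 5 numbers: the shift along the tool's x, y, z in mm, then the turn about the tool's z in degrees, then the closure, from 0 (fully open) to 1 (shut). A call has 1 to 12 rows; each row shifts and turns the pose as measured when the row begins, along the tool's axes as they then stand; what a row does not reach is not made up. A row lasts 1/8 s, in which the tool goes at most 62.5 mm and 10.7 degrees, less where a joint would pass 70% of its speed; a pose out of reach is approached as far as the arm can. A call with a gripper value outside its range is refused whole. The fingers move at their own pace and stop on an object; FORCE is the grip in N (left out, the last holds). Time passes only in rows, so rows that do not move let the fingers close. It gives the time, the measured TCP pose, the force and the opening at its end, in the units of the state.
- arm.get_state(): the state, without advancing time (a new reading comes with each control period).
- viewer.camera(name): name is "side" or "top"; returns (picture, depth): 480x640x3 uint8, red, green, blue; 480x640 float32, m along the optical axis (not along the pixel's ray), 0 where there is no reading.
- viewer.camera_params(name): a dict with "fovy" (degrees; the focal length in pixels is half the picture's height over the tangent of half this angle, whatever the lens; pixels are square), "cx", "cy" (the principal point, pixels), "dist" ([k1, k2, p1, p2, k3] as OpenCV has them; the pictures are not rectified), "eye" and "attitude" of the camera in the world. Camera axes: x right, y up, looking along -z (the intrinsics and any distortion apply to the point x, -y, -z); pixel columns grow to the right and rows downward; lengths in m; the calibration is good to about 2 mm. A picture is of the moment at which its call begins. camera_params takes no time and is no camera call.
- finish_job(): hands the job in, once; it reports no verdict.
The state is a dict: "time": time; "q": joint angles; "joint_velocities": joint speeds; "joint_torque": joint torques, N m; "tcp_pos": TCP position; "ee_rot": TCP orientation; "force": force on the tool from outside, world axes, zero at the start; "wrist_torque": the same for the moment, N m; "gripper_width": finger opening in m.
Only numpy, scipy, OpenCV 4.12 (cv2) and the standard library are available. Lean on these libraries where they do the work, as an engineer would, in place of code of your own. Each camera call takes 0.05 s, during which the arm holds its last target.

## Working session

There is one attempt and no reset: what is moved stays moved. The work goes in short steps, Python scripts to look and compute and a shell command to move; the robot and the scene stay as the last step left them, time stands still between calls to the robot, and variables do not carry over. Pictures are saved under pics/ and viewed, and the job is handed in when it is done.

```bash
mkdir -p pics; ls
python3 - <<'E'
from cell import arm, viewer
import cv2
for n in("side","top"):
    p,d=viewer.camera(n); cv2.imwrite(f"pics/{n}0.png",p[:,:,::-1]); import numpy as np; np.save(f"{n}0.npy",d)
    print(n,viewer.camera_params(n))
print(arm.get_state())
E
```

```text
pics
side {'fovy': 42.23813218882388, 'cx': 316.761259639682, 'cy': 235.37850021591532, 'dist': array([-0.1272992,  0.       ,  0.       ,  0.       ,  0.       ]), 'eye': array([0.42484962, 0.86080103, 0.64790702]), 'attitude': array([  55.8870581 ,   -0.26389683, -178.86412866])}
top {'fovy': 48.986038786287985, 'cx': 321.71083667136725, 'cy': 242.35782013315415, 'dist': array([-0.07492217,  0.        ,  0.        ,  0.        ,  0.        ]), 'eye': array([ 0.27748676, -0.01359088,  0.8714443 ]), 'attitude': array([ 12.99274468,  -0.33430212, -79.56063215])}
{'time': 0.1, 'q': array([-6.82170924e+01,  7.12794625e+00,  9.46280542e+01, -1.16117114e-03,
        7.83522210e+01, -4.73335751e+00]), 'joint_velocities': array([-0.02602814, -0.02435987, -0.11171154, -0.01594012,  0.0885277 ,
       -0.06829696]), 'joint_torque': array([-1.26368595e-04, -4.24929857e+01, -3.66654110e+01, -7.01881595e-05,
        3.93158363e-03, -1.08796641e-05]), 'tcp_pos': array([ 0.28994394, -0.5811149 ,  0.23017789]), 'ee_rot': array([-1.79892054e+02, -7.79735761e-03,  2.65164932e+01]), 'force': array([ 0.57044003, -0.00859852,  0.01466413]), 'wrist_torque': array([-0.01695742,  0.00982816,  0.04502755]), 'gripper_width': 0.08557262116087697}
```

View pics/side0.png

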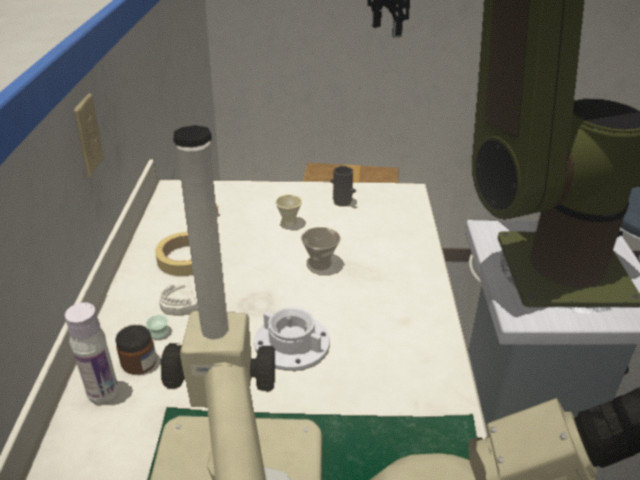

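View pics/top0.png

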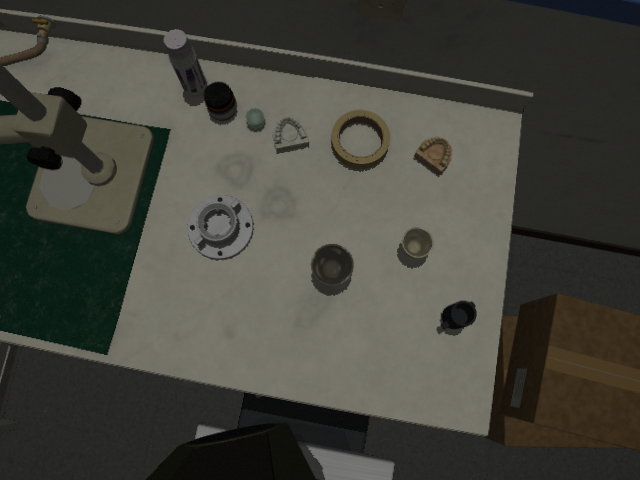

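The side view shows the crucible at (343,186), the cradle at (293,335) and the cups at (289,211) and (321,248). In the top view the crucible is at (459,316), the cradle at (219,226), and the cups at (333,266) and (416,243). Next I'll zoom in.

```bash
cat > h.py <<'E'
import numpy as np, cv2
from scipy.spatial.transform import Rotation as R
from cell import viewer
def cam(n):
    c=viewer.camera_params(n); f=240/np.tan(np.radians(c['fovy']/2))
    return c,np.array([[f,0,c['cx']],[0,f,c['cy']],[0,0,1]]),R.from_euler('xyz',c['attitude'],degrees=True).as_matrix()
def rays(n,uv):
    c,K,Rm=cam(n); p=cv2.undistortPoints(np.array(uv,float).reshape(-1,1,2),K,np.array(c['dist'])).reshape(-1,2)
    return c['eye'],np.c_[p[:,0],-p[:,1],-np.ones(len(p))]@Rm.T
def plane(n,uv,z):
    e,d=rays(n,uv); return e+d*((z-e[2])/d[:,2])[:,None]
def depthpts(n,D):
    v,u=np.mgrid[:480,:640]; e,d=rays(n,np.c_[u.ravel(),v.ravel()])
    return (e+d*D.ravel()[:,None]).reshape(480,640,3)
def proj(n,P):
    c,K,Rm=cam(n); q=(np.atleast_2d(P)-c['eye'])@Rm; q=q*[1,-1,-1]
    return cv2.projectPoints(q,np.zeros(3),np.zeros(3),K,np.array(c['dist']))[0].reshape(-1,2)
E
python3 - <<'E'
from h import *
im=cv2.imread('pics/top0.png')
a=cv2.resize(im[275:355,415:515],None,fx=4,fy=4,interpolation=cv2.INTER_CUBIC)
b=cv2.resize(im[185:265,175:275],None,fx=4,fy=4,interpolation=cv2.INTER_CUBIC)
a=np.clip(a*2.0,0,255).astype(np.uint8)
cv2.imwrite('pics/z0.png',np.hstack([a,b]))
s=cv2.imread('pics/side0.png')
a=cv2.resize(s[155:215,310:385],None,fx=5,fy=5,interpolation=cv2.INTER_CUBIC)
b=cv2.resize(s[300:375,245:340],None,fx=4,fy=4,interpolation=cv2.INTER_CUBIC)
cv2.imwrite('pics/z1.png',np.hstack([np.clip(a*2.,0,255).astype(np.uint8),b]))
D=np.load('top0.npy');P=depthpts('top',D);S=np.load('side0.npy');Q=depthpts('side',S)
for u,v in [(230,330),(459,316),(475,330),(333,250),(220,240),(300,330),(250,225)]: print((u,v),P[v,u].round(4))
for u,v in [(343,186),(321,260),(290,350)]: print('s',(u,v),Q[v,u].round(4))
# crucible points
def fit(x):
    A=np.c_[2*x,np.ones(len(x))]; s=np.linalg.lstsq(A,(x**2).sum(1),rcond=None)[0]; return s[:2],np.sqrt(s[2]+s[:2]@s[:2])
for nm,PP,(u0,u1,v0,v1) in [('crT',P,(430,490,290,345)),('crS',Q,(320,370,160,212)),('cdT',P,(180,262,190,265)),('c1',P,(395,440,220,270)),('c2',P,(305,360,235,300))]:
    w=PP[v0:v1,u0:u1].reshape(-1,3); 
    for lo,hi in [(.008,.012),(.02,.03),(.034,.041),(.04,.046),(.046,.055),(.055,.068),(.068,.076)]:
        m=w[(w[:,2]>lo)&(w[:,2]<hi)]
        if len(m)>8: print(nm,lo,hi,len(m),m.mean(0).round(4),np.ptp(m[:,:2],axis=0).round(4),fit(m[:,:2]))
E
```

```text
(230, 330) [0.3035 0.1383 0.0041]
(459, 316) [ 0.3893 -0.2191  0.0388]
(475, 330) [ 0.3761 -0.2576  0.0014]
(333, 250) [ 0.4567 -0.0039  0.0456]
(220, 240) [0.4416 0.1806 0.0356]
(300, 330) [3.248e-01 2.610e-02 3.000e-04]
(250, 225) [0.4807 0.1418 0.0127]
s (343, 186) [ 0.3918 -0.1983  0.0479]
s (321, 260) [0.4316 0.0154 0.0251]
s (290, 350) [0.4726 0.2258 0.0205]
crT 0.02 0.03 25 [ 0.3838 -0.2041  0.0249] [0.0325 0.023 ] (array([ 0.39018429, -0.21735284]), np.float64(0.019395180387120924))
crT 0.034 0.041 268 [ 0.3913 -0.2177  0.0382] [0.0507 0.0472] (array([ 0.38961513, -0.21376911]), np.float64(0.015295161015266557))
crT 0.04 0.046 107 [ 0.3861 -0.2134  0.0418] [0.0502 0.0483] (array([ 0.39008197, -0.21463563]), np.float64(0.020640485818302086))
crT 0.046 0.055 73 [ 0.3902 -0.2178  0.0506] [0.0358 0.0369] (array([ 0.38976462, -0.21474844]), np.float64(0.01783352426094887))
crT 0.055 0.068 103 [ 0.3898 -0.2155  0.0619] [0.0364 0.0374] (array([ 0.38972217, -0.21475738]), np.float64(0.017981090017458273))
crT 0.068 0.076 209 [ 0.3907 -0.2166  0.0716] [0.0393 0.0404] (array([ 0.390746
[... 2192 characters left out ...]
42, -0.13472005]), np.float64(0.0238967165835205))
c2 0.02 0.03 198 [ 0.4351 -0.006   0.0249] [0.0402 0.0398] (array([ 0.4317394 , -0.00601075]), np.float64(0.01807855574012971))
c2 0.034 0.041 170 [ 0.4362 -0.0051  0.0375] [0.0495 0.0495] (array([ 0.43149796, -0.00598169]), np.float64(0.02344770097324395))
c2 0.04 0.046 148 [ 0.4364 -0.0055  0.0432] [0.0536 0.0531] (array([ 0.43158338, -0.00591253]), np.float64(0.025653914338625683))
c2 0.046 0.055 350 [ 0.4355 -0.0064  0.0511] [0.0671 0.0664] (array([ 0.43126671, -0.00604984]), np.float64(0.029441294719189423))
c2 0.055 0.068 190 [ 0.4323 -0.0062  0.0563] [0.0663 0.0666] (array([ 0.43118777, -0.00603187]), np.float64(0.031951700805978867))
```

View pics/z0.png

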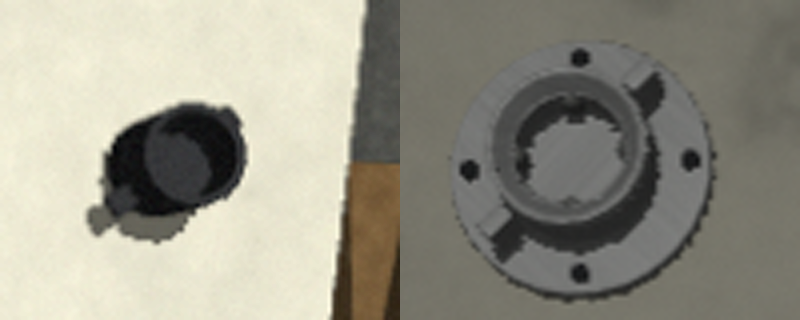

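View pics/z1.png

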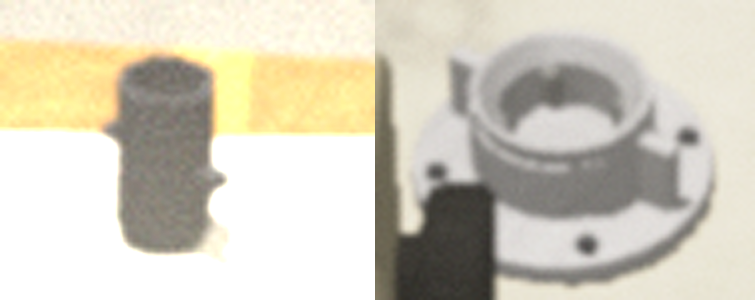

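Run:
```python
from h import *
from scipy.optimize import least_squares
# colour/rays
print('cr ears px', plane('top',[(472,303),(445,326.2)],.041).round(4), 'fins px',plane('top',[(235,203.7),(198.75,240.5)],.039).round(4))
P=depthpts('top',np.load('top0.npy'));Q=depthpts('side',np.load('side0.npy'))
def circ(m,r=None):
    if r: return least_squares(lambda c:np.hypot(*(m-c).T)-r,m.mean(0),loss='soft_l1',f_scale=.001).x
for nm,PP,(u0,u1,v0,v1) in [('T',P,(180,262,190,265)),('S',Q,(245,335,300,372))]:
    w=PP[v0:v1,u0:u1].reshape(-1,3)
    m=w[(w[:,2]>.0425)&(w[:,2]<.048)]
    c=np.array([.470,.193])
    for _ in range(5):
        r=np.hypot(*(m[:,:2]-c).T); k=(r>.027)&(r<.0365); c=circ(m[k,:2],.0315)
    print('collar',nm,c,k.sum())
    r=np.hypot(*(w[:,:2]-c).T); f=w[(w[:,2]>.033)&(w[:,2]<.043)&(r>.037)&(r<.051)]; d=f[:,:2]-c; a=np.arctan2(d[:,1],d[:,0])
    print(' fin yaw',len(f),np.degrees(.5*np.angle(np.exp(2j*a).mean())), np.degrees(a).round(0)[::8])
for nm,PP,(u0,u1,v0,v1) in [('T',P,(430,490,290,345)),('S',Q,(320,370,160,212))]:
    w=PP[v0:v1,u0:u1].reshape(-1,3)
    m=w[(w[:,2]>.068)&(w[:,2]<.076)]; c=circ(m[:,:2],.0185)
    print('cr',nm,c)
    c=np.array([.391,-.2155])
    r=np.hypot(*(w[:,:2]-c).T); f=w[(w[:,2]>.032)&(w[:,2]<.044)&(r>.023)&(r<.035)]; d=f[:,:2]-c; a=np.arctan2(d[:,1],d[:,0])
    print(' ear yaw',len(f),np.degrees(.5*np.angle(np.exp(2j*a).mean())), np.degrees(a).round(0))
# outline ellipse of rim top via projected circle check
im=cv2.imread('pics/top0.png')
t=np.linspace(0,2*np.pi,200)
def draw(im,n,c,r,z):
    q=proj(n,np.c_[c[0]+r*np.cos(t),c[1]+r*np.sin(t),0*t+z]); cv2.polylines(im,[(q*4*4).astype(int)],True,(0,255,0),1,cv2.LINE_AA,2)
for n,bx in (('top',[(430,490,290,345),(185,260,190,265)]),('side',[(310,385,155,215),(245,340,300,375)])):
    g=cv2.resize(cv2.imread(f'pics/{n}0.png'),None,fx=4,fy=4)
    draw(g,n,(.391,-.2155),.02,.072);draw(g,n,(.470,.193),.034,.044);draw(g,n,(.470,.193),.056,.010);draw(g,n,(.391,-.2155),.017,.0)
    cv2.imwrite(f'pics/ov_{n}.png',np.hstack([cv2.resize(g[4*y0:4*y1,4*x0:4*x1],(380,320)) for x0,x1,y0,y1 in bx]))
```

```text
cr ears px [[ 0.4131 -0.2365  0.041 ]
 [ 0.3692 -0.1987  0.041 ]] fins px [[0.5056 0.1692 0.039 ]
 [0.4338 0.2138 0.039 ]]
collar T [0.47014623 0.19238973] 242
 fin yaw 79 -31.111462821497096 [-28. -30. -32. -35. -33. 148. 145. 148. 148. 153.]
collar S [0.47251481 0.19365987] 274
 fin yaw 104 -31.60932353203444 [-33. -35. -32. -28. -28. -25. 150. 151. 153. 146. 144. 143. 144.]
cr T [ 0.39068058 -0.21608944]
 ear yaw 47 -43.14564938820568 [-36. -37. -39. -38. -39. -41. -44. -45. -48. -49. -51. -53. -54. 128.
 129. 131. 129. 130. 132. 134. 136. 130. 131. 133. 135. 137. 139. 133.
 134. 135. 137. 140. 142. 144. 137. 138. 140. 142. 144. 147. 139. 140.
 144. 146. 142. 144. 146.]
cr S [ 0.39264353 -0.21553796]
 ear yaw 39 -45.78914683363873 [-39. -44. -41. -46. -43. -34. -33. -36. -34. -34. -31. -35. 141. 125.
 135. 131. 140. 144. 121. 123. 130. 128. 139. 141. 122. 125. 127. 131.
 134. 148. 123. 125. 126. 128. 133. 141. 129. 129.  84.]
```

View pics/ov_top.png

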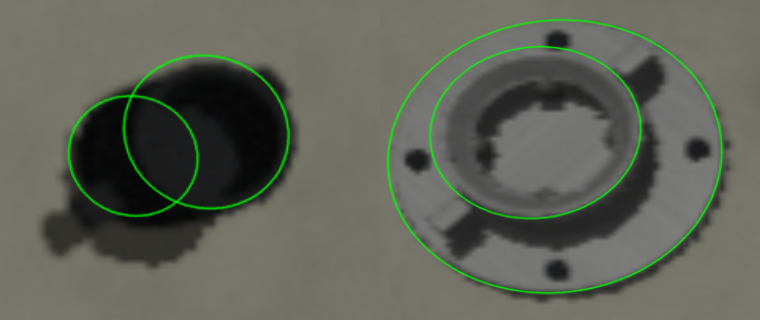

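View pics/ov_side.png

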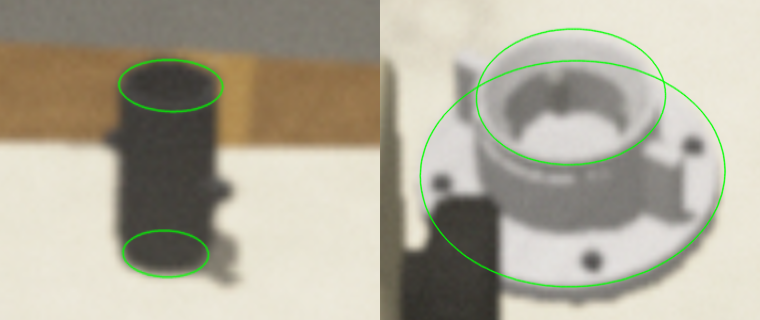

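The overlays agree to about 2 mm, with a common 2 mm offset in x between the two cameras. Both give a crucible ear yaw of about -43° and a fin yaw of about -31.5°. Before moving, I'll check for tall obstacles near the path.

```bash
python3 - <<'E'
from h import *
P=depthpts('top',np.load('top0.npy'));Q=depthpts('side',np.load('side0.npy'))
for nm,X in(('T',P),('S',Q)):
    w=X.reshape(-1,3); w=w[(w[:,0]>.2)&(w[:,0]<.9)&(w[:,1]>-.5)&(w[:,1]<.8)&(w[:,2]>.08)&(w[:,2]<.8)]
    d=np.hypot(*(w[:,:2]-[.471,.193]).T)
    for lo in np.arange(.08,.6,.06):
        k=(w[:,2]>=lo)&(w[:,2]<lo+.06)
        if k.sum(): i=d[k].argmin(); print(nm,round(lo,2),k.sum(),'nearest',w[k][i].round(3),d[k][i].round(3), w[k].min(0).round(2),w[k].max(0).round(2))
E
python3 -m crank '[[31.7,-35.2,0,0,0],[31.7,-35.2,0,0,0],[31.7,-35.2,0,0,0],[31.7,-35.2,0,0,0],[31.7,-35.2,0,0,0],[31.7,-35.2,0,0,0],[31.7,-35.2,0,0,0]]' 60
```

```text
T 0.08 12711 nearest [0.524 0.406 0.115] 0.219 [ 0.52 -0.47  0.08] [0.8  0.66 0.14]
T 0.14 11261 nearest [0.503 0.388 0.173] 0.198 [ 0.47 -0.44  0.14] [0.8  0.49 0.2 ]
T 0.2 9732 nearest [0.507 0.388 0.229] 0.198 [ 0.2 -0.4  0.2] [0.8  0.48 0.26]
T 0.26 823 nearest [0.526 0.405 0.283] 0.219 [ 0.2  -0.35  0.26] [0.8  0.43 0.32]
T 0.32 410 nearest [0.525 0.405 0.346] 0.218 [ 0.2  -0.    0.32] [0.54 0.42 0.38]
T 0.38 340 nearest [0.2   0.019 0.383] 0.322 [ 0.2  -0.01  0.38] [0.21 0.02 0.44]
T 0.44 646 nearest [0.201 0.019 0.481] 0.322 [ 0.2  -0.02  0.44] [0.21 0.02 0.5 ]
T 0.5 2632 nearest [0.2   0.019 0.501] 0.322 [ 0.2  -0.23  0.5 ] [0.59 0.02 0.56]
T 0.56 10 nearest [ 0.214 -0.019  0.56 ] 0.333 [ 0.21 -0.02  0.56] [ 0.22 -0.02  0.56]
S 0.08 8877 nearest [0.706 0.29  0.105] 0.254 [ 0.7  -0.5   0.08] [0.8  0.42 0.14]
S 0.14 9649 nearest [0.501 0.394 0.19 ] 0.203 [ 0.2  -0.5   0.14] [0.8  0.45 0.2 ]
S 0.2 17262 nearest [0.501 0.392 0.232] 0.201 [ 0.2 -0.5  0.2] [0.8  0.6  0.26]
S 0.26 14382 nearest [0.517 0.418 0.314] 0.23 [ 0.2  -0.5   0.26] [0.8  0.63 0.32]
S 0.32 10811 nearest [0.517 0.418 0.37 ] 0.23 [ 0.2  -0.5   0.32] [0.8  0.63 0.38]
S 0.38 2733 nearest [0.518 0.416 0.434] 0.228 [ 0.2  -0.01  0.38] [0.55 0.44 0.44]
S 0.44 816 nearest [0.53  0.404 0.444] 0.219 [ 0.2  -0.01  0.44] [0.54 0.44 0.46]
S 0.5 13038 nearest [0.593 0.238 0.505] 0.13 [0.59 0.24 0.5 ] [0.72 0.59 0.53]
time: 0.98
tcp_pos: [0.3788, -0.2532, 0.2266]
ee_rot: [-179.5, -0.0, 26.2]
force: [0.5, -0.1, -0.4]
gripper_width: 0.0853
```

```bash
python3 -m crank '[[28,-28,0,0,0],[0,0,20,-10.7,0],[0,0,20,-10.7,0],[0,0,20,-10.7,0],[0,0,0,-10.7,0],[0,0,0,-10.7,0],[0,0,0,-10.7,0],[0,0,0,-10.7,0],[0,0,0,-10.7,0],[0,0,0,-10.7,0],[0,0,0,-10.7,0],[0,0,0,-6,0]]'
```

```text
time: 2.48
tcp_pos: [0.3887, -0.2074, 0.1591]
ee_rot: [179.8, -1.0, 140.1]
force: [-0.1, -0.3, 0.1]
gripper_width: 0.0854
```

```bash
python3 -m crank '[[-7.7,-4.5,0,3,0],[0,0,0,0,0]]'
python3 - <<'E'
from h import *
for n in("side","top"):
    p,d=viewer.camera(n); cv2.imwrite(f"pics/{n}1.png",p[:,:,::-1])
a=cv2.imread('pics/side1.png')[60:220,260:430];b=cv2.imread('pics/top1.png')[230:390,380:550]
cv2.imwrite('pics/z2.png',np.hstack([cv2.resize(a,(400,376)),cv2.resize(b,(400,376))]))
E
```

```text
time: 2.72
tcp_pos: [0.3915, -0.2161, 0.1584]
ee_rot: [179.9, -1.0, 136.8]
force: [-0.3, 0.5, -0.2]
gripper_width: 0.0853
```

View pics/z2.png

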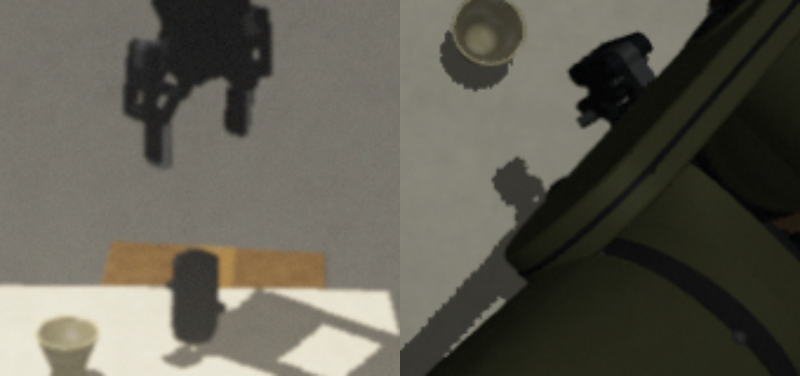

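The side view shows the open fingers straddling the crucible, with the tips at about (158,165) and (235,135) in the crop and the crucible at x=195. I'll descend now.

```bash
python3 -m crank '[[0,0,25,0,0],[0,0,25,0,0],[0,0,25,0,0],[0,0,25,0,0],[0,0,14,0,0],[0,0,0,0,0]]'
```

```text
time: 3.58
tcp_pos: [0.3911, -0.2148, 0.0424]
ee_rot: [179.8, -0.9, 136.6]
force: [-0.9, -0.6, 0.2]
gripper_width: 0.0853
```

```bash
python3 -m crank '[[0,0,0,0,0.55],[0,0,0,0,1],[0,0,0,0,1],[0,0,0,0,1],[0,0,0,0,1],[0,0,0,0,1],[0,0,0,0,1],[0,0,0,0,1]]' 60;  python3 - <<'E'
from h import *
p,d=viewer.camera("side"); cv2.imwrite(f"pics/side2.png",p[:,:,::-1])
cv2.imwrite('pics/z3.png',cv2.resize(p[60:220,260:430,::-1],(680,640))[:600])
E
```

```text
time: 4.58
tcp_pos: [0.3927, -0.2159, 0.0451]
ee_rot: [179.8, -0.6, 136.6]
force: [0.5, 0.3, -1.5]
gripper_width: 0.0392
```

View pics/z3.png

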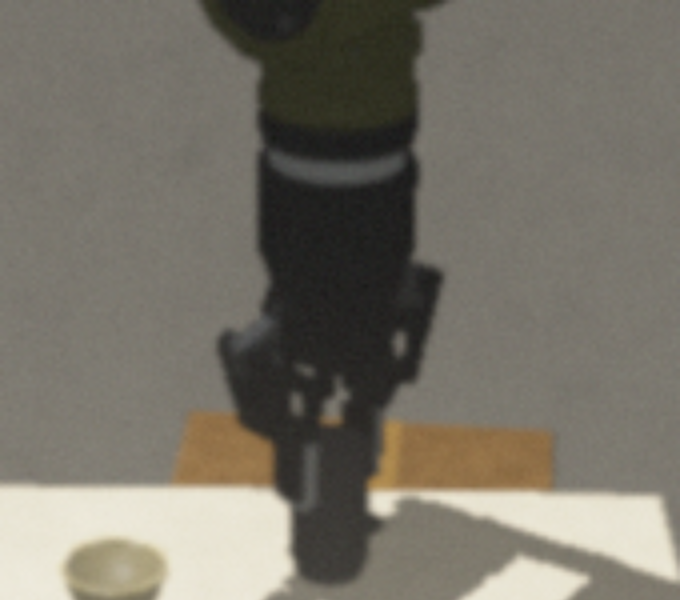

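The crucible is gripped, with the opening at 39 mm. Next I'll lift it and carry it over at height.

```bash
python3 -m crank '[[0,0,-20,0,1],[0,0,-40,0,1],[0,0,-40,0,1],[0,0,-20,0,1],[0,0,0,0,1]]'; python3 -m crank '[[12,20,0,0,1],[22,35,0,0,1],[22,35,0,0,1],[22,35,0,0,1],[22,35,0,0,1],[22,35,0,0,1],[22,35,0,0,1],[22,35,0,0,1],[22,35,0,0,1],[12,20,0,0,1],[0,0,0,0,1]]'
```

```text
time: 5.25
tcp_pos: [0.3921, -0.2162, 0.1667]
ee_rot: [179.8, -0.8, 136.6]
force: [-0.3, 0.4, -1.9]
gripper_width: 0.0389
time: 6.62
tcp_pos: [0.4602, 0.1656, 0.1519]
ee_rot: [-179.2, -1.9, 136.5]
force: [0.4, -0.0, -1.6]
gripper_width: 0.039
```

```bash
python3 -m crank '[[10,28,0,0,1],[0,0,0,10.7,1],[0,0,0,10.7,1],[0,0,0,10.7,1],[0,0,0,10.7,1],[0,0,0,0,1]]'
python3 - <<'E'
from h import *
for n in("side","top"):
    p,d=viewer.camera(n); cv2.imwrite(f"pics/{n}3.png",p[:,:,::-1]); np.save(n+'3.npy',d)
a=cv2.imread('pics/side3.png')[200:380,210:390];b=cv2.imread('pics/top3.png')[130:310,130:310]
cv2.imwrite('pics/z4.png',np.hstack([cv2.resize(a,(400,400)),cv2.resize(b,(400,400))]))
E
```

```text
time: 7.38
tcp_pos: [0.468, 0.1872, 0.1434]
ee_rot: [-177.4, -0.6, 93.1]
force: [0.5, -0.4, -2.6]
gripper_width: 0.039
```

View pics/z4.png

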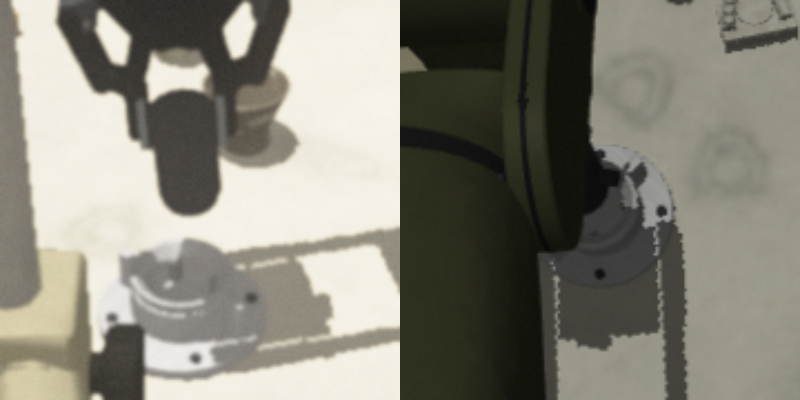

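```bash
cat > cr.py <<'E'
from h import *
from scipy.optimize import least_squares
from cell import arm
def run(tag,box=(255,345,200,300)):
    D=np.load(f'side{tag}.npy'); Q=depthpts('side',D); s=arm.get_state()
    Rt=R.from_euler('xyz',s['ee_rot'],degrees=True).as_matrix(); tz=Rt[:,2]; print('tool z',tz.round(4),'tcp',s['tcp_pos'].round(4), 'yaw',s['ee_rot'][2].round(1))
    im=cv2.imread(f'pics/side{tag}.png').max(2)
    u0,u1,v0,v1=box
    w=Q[v0:v1,u0:u1].reshape(-1,3); 
    # axis coords along tool z from TCP
    rel=w-s['tcp_pos']; h=rel@tz; rad=np.linalg.norm(rel-np.outer(h,tz),axis=1)
    for lo,hi in [(0,.01),(.01,.02),(.02,.03),(.03,.036)]:
        m=w[(h>lo)&(h<hi)&(rad<.03)]
        if len(m)<15: continue
        e=least_squares(lambda c:np.hypot(*(m[:,:2]-c).T)-.02,m[:,:2].mean(0)-[0,.015],loss='soft_l1',f_scale=.0007).x
        p=s['tcp_pos']+tz*(lo+hi)/2
        print('h',lo,len(m),'fit',e.round(4),'z',m[:,2].mean().round(3),'axis pred',p[:2].round(4),'diff',(e-p[:2]).round(4))
E
python3 -c "
from cr import *
run('3')"
```

```text
tool z [-0.0455  0.0074 -0.9989] tcp [0.4681 0.1875 0.1437] yaw 93.2
h 0 177 fit [0.4686 0.1875] z 0.14 axis pred [0.4679 0.1875] diff [ 0.0008 -0.0001]
h 0.01 135 fit [0.4677 0.1869] z 0.129 axis pred [0.4674 0.1876] diff [ 0.0002 -0.0007]
h 0.02 163 fit [0.467 0.187] z 0.119 axis pred [0.467  0.1877] diff [ 0.     -0.0006]
h 0.03 88 fit [0.4664 0.1869] z 0.111 axis pred [0.4666 0.1877] diff [-0.0002 -0.0009]
```

```bash
python3 -m crank '[[2,3,14,0,1],[2,3,15,0,1],[2,3,15,0,1],[0,0,0,0,1]]'
python3 - <<'E'
from h import *
p,d=viewer.camera("side"); cv2.imwrite(f"pics/side4.png",p[:,:,::-1]); np.save('side4.npy',d)
cv2.imwrite('pics/z5.png',cv2.resize(p[200:380,210:390,::-1],(600,600)))
from cr import run
run('4',(255,345,220,330))
E
```

```text
time: 7.98
tcp_pos: [0.4742, 0.1942, 0.0946]
ee_rot: [-177.3, -0.5, 93.4]
force: [0.7, -0.6, -1.6]
gripper_width: 0.0385
tool z [-0.0467  0.007  -0.9989] tcp [0.4747 0.1943 0.0955] yaw 93.4
h 0 183 fit [0.4746 0.1944] z 0.091 axis pred [0.4744 0.1943] diff [0.0002 0.0001]
h 0.01 111 fit [0.4739 0.194 ] z 0.08 axis pred [0.474  0.1944] diff [-0.0001 -0.0003]
h 0.02 148 fit [0.4732 0.194 ] z 0.071 axis pred [0.4735 0.1945] diff [-0.0003 -0.0004]
h 0.03 87 fit [0.4728 0.1939] z 0.063 axis pred [0.4731 0.1945] diff [-0.0004 -0.0006]
```

View pics/z5.png

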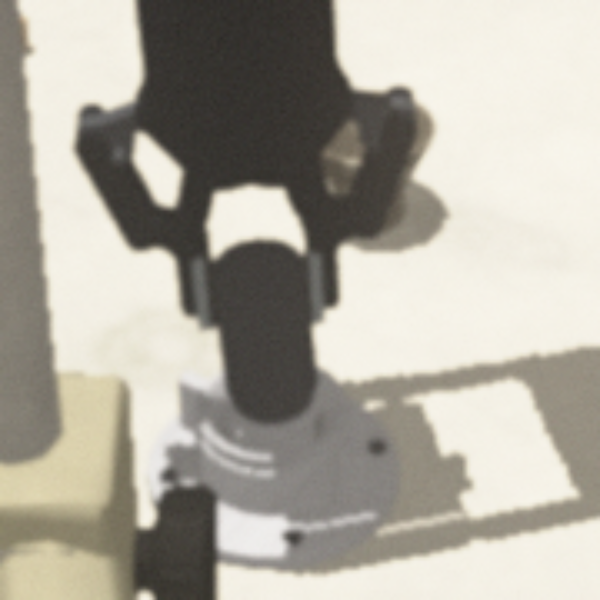

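```bash
python3 -m crank '[[0,0.5,11,0,1],[0,0.5,11,0,1],[0,0,0,0,1]]' 70
```

```text
time: 8.4
tcp_pos: [0.475, 0.1941, 0.0762]
ee_rot: [-177.2, -0.4, 93.4]
force: [-2.5, -2.2, -1.2]
gripper_width: 0.0386
```

Underside is at about 31 mm, in the mouth, and 55° off the fins. Now I'll press and twist.

```bash
python3 -m crank '[[0,0,5,-3,1],[0,0,5,-8,1],[0,0,6,-8,1]]' 80; python3 -m crank '[[0,0,6,-8,1]]'
```

```text
time: 8.78
tcp_pos: [0.4757, 0.1938, 0.0681]
ee_rot: [-177.4, -1.3, 112.9]
force: [-9.2, -3.8, 20.2]
gripper_width: 0.0382
time: 8.9
tcp_pos: [0.4758, 0.1936, 0.0652]
ee_rot: [-177.5, -1.6, 121.2]
force: [-7.9, -3.7, 13.3]
gripper_width: 0.0384
```

```bash
python3 -m crank '[[0.3,-0.5,6,-8,1],[0.2,-0.4,6,-8,1]]'; python3 -m crank '[[0,0,5,-7,1]]'
```

```text
time: 9.15
tcp_pos: [0.4756, 0.1935, 0.0605]
ee_rot: [-178.0, -2.3, 137.6]
force: [-15.8, -5.2, 36.7]
gripper_width: 0.0384
time: 9.28
tcp_pos: [0.4758, 0.1935, 0.0605]
ee_rot: [-178.1, -2.6, 144.8]
force: [-16.5, -5.7, 32.5]
gripper_width: 0.0382
```

It has bottomed at TCP z of 60.5 mm. I'll finish the twist, ease the side load and look.

```bash
python3 -m crank '[[1.0,-0.5,1,-4,1],[1.0,-0.5,0,0,1]]';  python3 - <<'E'
from h import *
p,d=viewer.camera("side"); cv2.imwrite(f"pics/side5.png",p[:,:,::-1]); np.save('side5.npy',d)
cv2.imwrite('pics/z6.png',cv2.resize(p[230:380,230:380,::-1],(600,600)))
from cr import run
run('5',(255,345,220,330))
E
```

```text
time: 9.52
tcp_pos: [0.4741, 0.1937, 0.061]
ee_rot: [-178.4, -2.7, 148.8]
force: [3.3, -0.7, -7.4]
gripper_width: 0.0386
tool z [-5.410e-02  4.000e-04 -9.985e-01] tcp [0.4741 0.1937 0.0609] yaw 148.8
h 0 169 fit [0.4729 0.1937] z 0.056 axis pred [0.4739 0.1937] diff [-0.0009 -0.0001]
h 0.01 111 fit [0.4752 0.1929] z 0.046 axis pred [0.4733 0.1937] diff [ 0.0019 -0.0009]
h 0.02 82 fit [0.4697 0.1878] z 0.038 axis pred [0.4728 0.1937] diff [-0.003  -0.0059]
```

View pics/z6.png

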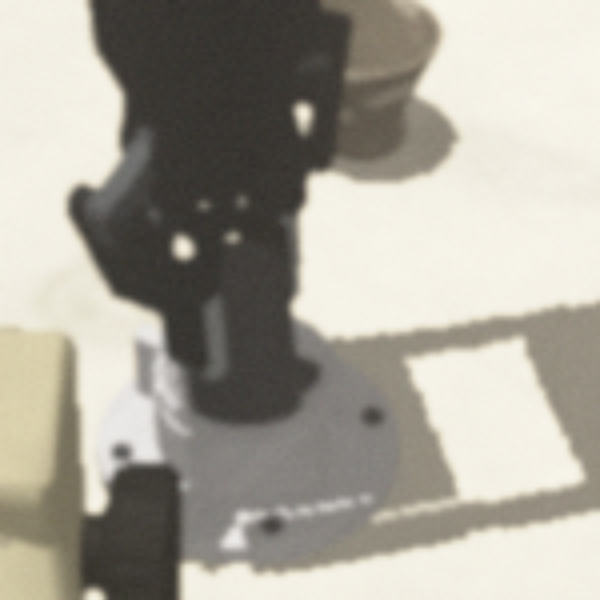

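The view shows the crucible down in the collar, with its right ear at (315,370) in the crop over the fin. I'll release, rise and check.

```bash
python3 -m crank '[[0,0,0,0,0.2],[0,0,0,0,0.0],[0,0,0,0,0.0],[0,0,0,0,0.0],[0,0,0,0,0.0]]'; python3 -m crank '[[0,0,-15,0,0],[0,0,-30,0,0],[0,0,-30,0,0],[0,0,-30,0,0],[0,0,-30,0,0]]'
```

```text
time: 10.2
tcp_pos: [0.4743, 0.1941, 0.0608]
ee_rot: [-178.4, -2.7, 148.7]
force: [0.4, -0.4, 0.0]
gripper_width: 0.0855
time: 10.82
tcp_pos: [0.4808, 0.1937, 0.2011]
ee_rot: [-178.3, -2.8, 148.7]
force: [0.3, 0.6, -0.2]
gripper_width: 0.0853
```

```bash
python3 -m crank '[[-26,-43,-5,0,0],[-26,-43,-5,0,0],[-26,-43,-5,0,0],[-26,-43,-5,0,0],[0,0,0,0,0]]'
python3 - <<'E'
from h import *
from scipy.optimize import least_squares
I=[]
for n in("side","top"):
    p,d=viewer.camera(n); cv2.imwrite(f"pics/{n}6.png",p[:,:,::-1]); np.save(n+'6.npy',d)
    x,y=(230,230) if n=='side' else (145,150)
    I.append(cv2.resize(p[y:y+140,x:x+140,::-1],(400,400),interpolation=cv2.INTER_CUBIC))
    Q=depthpts(n,d); w=(Q[260:370,250:340] if n=='side' else Q[175:275,175:270]).reshape(-1,3)
    m=w[(w[:,2]>.08)&(w[:,2]<.093)]; c=least_squares(lambda c:np.hypot(*(m[:,:2]-c).T)-.0185,[.472,.193],loss='soft_l1',f_scale=.001).x
    print(n,'rim z',np.percentile(m[:,2],[5,50,95]).round(4),'c',c.round(4),len(m))
    r=np.hypot(*(w[:,:2]-c).T)
    for lo,hi,r0,r1,l in [(.049,.06,.024,.035,'ear'),(.033,.042,.037,.051,'fin')]:
        f=w[(w[:,2]>lo)&(w[:,2]<hi)&(r>r0)&(r<r1)]; a=np.arctan2(f[:,1]-c[1],f[:,0]-c[0]); print(l,len(f),np.degrees(.5*np.angle(np.exp(2j*a).mean())).round(1))
cv2.imwrite('pics/z7.png',np.hstack(I))
E
```

```text
time: 11.45
tcp_pos: [0.4852, -0.0121, 0.2332]
ee_rot: [-178.9, -2.0, 148.9]
force: [0.3, 0.8, 0.2]
gripper_width: 0.0854
side rim z [0.0806 0.0865 0.0904] c [0.476  0.1959] 375
ear 78 -29.7
fin 103 -30.6
top rim z [0.0816 0.0872 0.09  ] c [0.4734 0.1929] 245
ear 41 -28.7
fin 48 -26.5
```

View pics/z7.png

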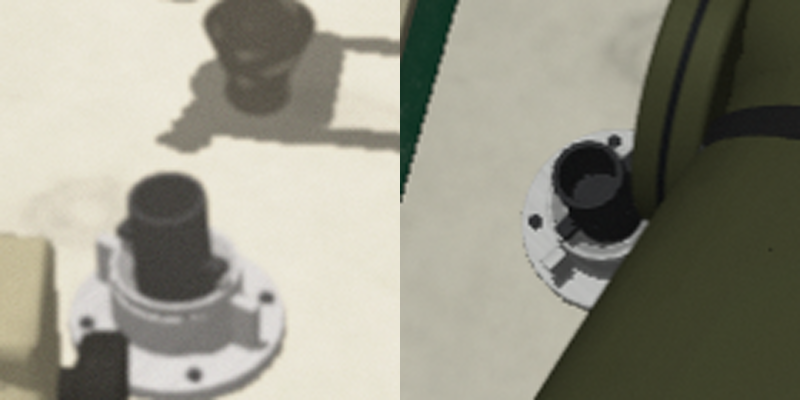

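Run:
```python
from h import *
for n,c in(('side',(.476,.1959)),('top',(.4734,.1929))):
    w=depthpts(n,np.load(n+'6.npy')).reshape(-1,3); d=w[:,:2]-c; r=np.hypot(*d.T)
    k=(r>.0165)&(r<.0195)&(w[:,2]>.082)&(w[:,2]<.094); A=np.c_[d[k],np.ones(k.sum())]
    z=w[k,2]; s=np.linalg.lstsq(A,z,rcond=None)[0]; g=np.abs(z-A@s)<.002; s=np.linalg.lstsq(A[g],z[g],rcond=None)[0]
    print(n,k.sum(),'rim z',s[2].round(4),'tilt deg',np.degrees(np.hypot(*s[:2])).round(1))
    for p,z in(((.4935,-.135),.05),((.4315,-.006),.056)):
        q=w[(np.hypot(*(w[:,:2]-p).T)<.045)&(abs(w[:,2]-z)<.004)]
        if len(q)>20: print(' cup',(q[:,:2].min(0)+q[:,:2].max(0))/2,len(q))
```

```text
side 226 rim z 0.087 tilt deg 2.4
 cup [ 0.49579884 -0.13484935] 162
 cup [ 0.43395082 -0.00472795] 271
top 159 rim z 0.0876 tilt deg 1.6
 cup [ 0.49367555 -0.13498187] 233
```

Rim is at 87 mm, tilt about 2°, ears within about 3° of the fins, cups unmoved and the arm clear. Handing in.

```bash
python3 -c "
from cell import finish_job,arm
print(arm.get_state()['joint_velocities'].round(2)); print(finish_job())"
```

```text
[ 1.98  0.57  0.64  0.13 -0.14  0.14]
the job is handed in; nothing more can be done
None
```

The crucible is seated in the cradle with its ears in line with the fins, and I handed the job in at about 11.5 s. No verdict was reported.

I gripped the crucible above its ears and started it in the cradle's mouth about 55° off the fins, with its underside about 31 mm above the bench. I then pressed and twisted it down until it stopped on the floor at about 37 N, released it and moved the arm clear.

| Final check | Measured | Allowed |
|---|---|---|
| Rim height | 87.0 mm (side camera), 87.6 mm (top camera) | 87 mm when seated; underside within 4 mm of the floor |
| Tilt | 2.4° (side), 1.6° (top) | under 7° |
| Ears against fins | about 1° (side), about 2° (top) | 15° |
| Rim centre off the cradle axis | about 3 to 4 mm; I put it down mostly to the tilt | 8 mm (judged at the underside) |
| Mixing cups | both upright; about 1 mm or less of shift where measured | 30 mm |

- **Camera disagreement:** the two cameras differ by about 2 mm in x throughout. The side camera agreed with the robot's own reading, so I placed by that one.
- **Tool tilt:** the tool drifted to about 3° of tilt during the moves, which probably caused the crucible's remaining lean.
- **Top view partly blocked:** in the final picture the arm hid part of the cradle and the larger cup, so its top-camera angles are weaker and only the side camera confirmed that cup. I had no final side-to-side comparison for the larger cup, because its starting position was measured from the top camera. The side reading differs from it by only the usual 2 mm x offset and about 1 mm in y.

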